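# Hold a sprung belt tensioner wound back on a pulley drive

## Robot

A 6-joint arm with a two-finger parallel gripper is mounted at the origin on the work surface. World frame = base frame: x ahead of the robot, y to its left, z up, the work surface at z = 0. Lengths are in m, angles in rad, forces in N, time in s.
With the tool pointing down it reaches from about 0.325 to 0.75 m from the base axis. Payload 7.6 kg.
Tool frame: the origin (TCP) lies midway between the tips of the shut fingers; the grasp point (between the pads) lies bot.tcp_to_grasp behind it (bot.tcp_to_grasp is the distance from the TCP to the grasp point, in m); z points along the fingers, y is the line along which they close (so a half turn about z gives the same grasp; the last joint's range is limited). The gripper opens to 85 mm and grips with 20 to 120 N. Pads are 22 mm wide; open, the fingers measure 114 mm over their backs; the gripper's body (76 mm by 85 mm) begins 54 mm behind the grasp point. The pads swing forward as they close: fully open they stand 13 mm farther back than shut.
Start: joints at [1.222, 0.052, 1.401, -0, 1.689, -0.07], TCP at [0.144, 0.505, 0.231] pointing down, gripper open.
Joint ranges: [-2.9, 2.9], [-0.91, 2.17], [0.12, 2.37], [-1.06, 4.2], [0.26, 2.73], [-2.93, 2.93]. Speed limits (rad/s): [2.57, 2.57, 3.01, 3.14, 3.14, 3.14].

## Interface

Orientations are given as a unit quaternion [w, x, y, z].
In Python, from cell import readout, optics, bot, nets gives the robot as it stands.
- The arm moves only by the tool drive_tool, never from a script. Its argument "series" is a list of rows, each an object of numbers: "x", "y", "z": the shift along the tool's x, y, z scaled (see below); "wx", "wy", "wz": the turn, a rotation vector about the tool's x, y, z scaled (see below). In form: [{"x": .., "y": .., "z": .., "wx": .., "wy": .., "wz": ..}, ...]. A call has exactly 8 rows; each row shifts and turns the commanded pose from where the row before left it, along the tool's axes as they then stand; what a row does not reach is not made up. The controller multiplies each number of a shift by 5 cm and each number of a turn by pi/4 rad. A row lasts 1/10 s, in which the tool goes at most 50 mm and 8.59 degrees, less where a joint would pass 70% of its speed; a pose out of reach is approached as far as the arm can. A call with a number of a shift or a turn outside -1 to 1 is refused whole. A call with a gripper value outside its range is refused whole. "jaw" is the opening, from 0 (shut) to 1 (fully open), set as the call begins (left out, the last holds). The fingers move at their own pace and stop on an object; "newtons" is the grip in N (left out, the last holds). Time passes only in rows, so rows that do not move let the fingers close, or fill a call up. It gives the time, the measured TCP pose, the force, the opening and the grip force at its end, in the units of the state.
- readout.observe(): the state, without advancing time (a new reading comes with each control period).
- optics.snapshot(name): name is "scene" or "top" or "wrist"; returns the picture (420x560x3 uint8, red, green, blue); there is no depth.
- optics.get_calibration(name): a dict with "fx", "fy", "cx", "cy" (pixels), "R" (3x3) and "t" (3): a world point X has camera coordinates R X + t. Camera axes: x right, y down, z forward; pixel columns grow to the right and rows downward; lengths in m; the calibration is good to about 2 mm. The wrist camera is an equidistant fisheye: a pixel r from the principal point sees the ray r / f radians off the axis. A picture is of the moment at which its call begins: read the wrist's pose just before it. get_calibration takes no time and is no camera call; for the wrist camera it gives the pose at the moment of the call.
- bot.sign_off(): hands the job in; it is judged then, once.
Trained networks look in the newest picture that a camera, given by its name, has taken for a name from the list of things; names that differ only in an ending like _2 or _b are one class to them, and where a whole thing is asked for, a point or a joint stands for the part that bears it (a point fixed in the world has none). Each returns a list of dicts, best first, with "conf" (0 to 1); they miss things now and then, are a little off and sometimes report something else, mostly with a low value. They report only what shows in the picture. A call takes as long as a camera call.
- nets.regions_of(thing, camera): "region" (420x560 bool, what is visible of it) and "bbox" ([left, top, width, height] in pixels, round what is visible of it).
The state is a dict: "time": time; "joints": joint angles; "joint_vel": joint speeds; "joint_efforts": joint torques, N m; "tcp_pos": TCP position; "orientation": TCP orientation; "wrist_force": force on the tool from outside, world axes, zero at the start; "moment": the same for the moment, N m; "opening": finger opening in m; "finger_force": force on a finger pad.
Only numpy, scipy, OpenCV 4.12 (cv2) and the standard library are available. Lean on these libraries where they do the work, as an engineer would, in place of code of your own. Each camera call takes 0.05 s, during which the arm holds its last target. There are 200 camera calls.

## Task

Get this small belt drive ready for a new belt, which I will slip on while you hold it: first slide the pulley carriage along its rails until it is fully home against the stop block, and only then swing the spring-loaded tensioner arm away from the pulleys until it is fully wound against its stop pin. Finish while holding the arm there with the gripper's fingers (do not let it spring back), with the carriage still home, and leave the wrench, the can and the tool holder beside the drive where they are.

Things in the scene. Friction and masses are not known exactly. Their poses are not given: they have to be found in the camera images.
- drive_plate: Aluminium base plate, 240 (its x) by 360 (its y) by 12 mm thick, fixed to the bench; origin at the centre of its underside on the bench top, z up. In its frame: two low rails along y at its +y half bear the carriage; a fixed driven pulley 66 mm wide stands at x=0, y=-115, top at z=72 mm; the tensioner pivots at x=60, y=-110 mm.
- carriage_stop (a point): Top edge, at mid-length, of the dark stop block's face that the carriage comes home against; the block is 110 mm (plate x) by 18 mm (plate y), top 39 mm above the bench, fixed to the plate.
- tensioner_stop (a point): Centre of the top of the tensioner's stop pin: upright steel pin, 10 mm thick, top 48 mm above the bench, fixed to the plate; the arm's outer side meets it when fully wound.
- carriage (a joint): Slide of the pulley carriage along the plate's -y direction, in m: 0 is the far end, 0.08 fully home against the stop block. Starts between 0 and 0.03. About 4 N moves it; it stays where left. Steel block 120 (x) by 70 (y) mm, top at z=40 mm, about 0.7 kg, with a 48 mm wide pulley (top at z=71 mm, its axis 65 mm to the plate's +x side of the post) and an upright post.
- carriage_post (a point): Centre of the top of the carriage's upright round black post: 16 mm thick, standing from z=40 to z=88 mm above the bench. It moves with the carriage.
- tensioner (a joint): Angle of the sprung tensioner arm about its upright pivot, in rad: 0 is rest, where the spring keeps it, leaning in between the pulleys; grows clockwise seen from above, to 1.1 at the hard stop (arm against stop pin). The spring pushes back at the stud with about 3 N at rest, rising to about 7 N at the stop, and snaps the arm back when let go.
- tensioner_stud (a point): Centre of the top of the upright round steel stud (14 mm thick, from z=60 to z=100 mm above the bench) at the free end of the tensioner arm, 90 mm from the pivot axis; under it sits a 36 mm wide black idler pulley (z=40 to 60 mm) and the flat arm (18 mm wide). It moves with the arm.
- tensioner_pivot (a point): Top of the tensioner's pivot, on its upright axis, 62 mm above the bench; a coil spring is wound round it. Fixed to the plate.
- wrench: Bystander: steel wrench, 160 mm long, lying on the bench beyond the plate's +x edge; origin on the underside below its middle. Leave alone.
- oil_can: Bystander: grey can, 60 mm wide, 110 mm tall, standing beyond the plate's +y end; origin at the centre of its underside. Leave alone.
- tool_holder: Bystander: steel tapered tool holder, 62 mm wide, 85 mm tall, standing beyond the plate's -y end; origin at the centre of its underside. Leave alone.

How it is judged:
By the outcome, as a careful person would: the job done as asked, in the order asked, and still so for the second after the job is handed in, while the arm keeps its last pose, push and grip.
It also fails if it takes over 45 s, if anything falls off the work surface, if the arm or the gripper's body presses on something with over 40 N, if the wrist force passes 120 N, or if a joint passes its speed limit or range.

## Working session

There is one attempt and no reset: what is moved stays moved. The work goes in short steps, Python scripts to look and compute and a tool call to move; the robot and the scene stay as the last step left them, time stands still between calls to the robot, and variables do not carry over. Pictures are saved under pics/ and viewed, at most 10 in all, crops included, and the job is handed in when it is done.

Besides the shell and the picture viewer there is one more tool, called after ">>>" as name(argument=value, ...) on one line, values as JSON. drive_tool: Moves the arm, as the interface text tells. Its arguments: {"type":"object","properties":{"series":{"type":"array"},"jaw":{"type":"number"},"newtons":{"type":"number"}},"required":["series"]}

```bash
mkdir -p pics
python3 - <<'E'
from cell import readout, optics, bot, nets
import cv2,numpy as np
s=readout.observe();print(s); print(bot.tcp_to_grasp)
for n in("scene","top"):
    im=optics.snapshot(n);cv2.imwrite(f"pics/{n}0.png",im[:,:,::-1])
    c=optics.get_calibration(n);print(n,c)
    for t in("carriage_post","tensioner_stud","drive_plate","carriage","tensioner","tensioner_stop","carriage_stop","tool_holder","oil_can","wrench"):
        try:
            r=nets.regions_of(t,n);print(t,[(round(q["conf"],2),q["bbox"]) for q in r[:2]])
        except Exception as e:print(t,e)
E
```

```text
{'time': 0.0, 'joints': array([ 1.22169620e+00,  5.28125744e-02,  1.40175933e+00,  4.38119558e-06,
        1.68860236e+00, -7.03230147e-02]), 'joint_vel': array([ 5.99258119e-04,  2.41169194e-04,  2.41001105e-05, -1.43378680e-03,
       -5.22147669e-04,  1.54746281e-03]), 'joint_efforts': array([-9.47843250e-05, -3.81661355e+01, -3.60195136e+01, -1.34399575e-04,
        6.04460467e-03, -2.57790691e-05]), 'tcp_pos': array([0.14435073, 0.50443988, 0.23046762]), 'orientation': array([-1.66756243e-04,  1.38937329e-01,  9.90300860e-01, -7.73027501e-04]), 'wrist_force': array([ 0.47213424, -0.3903083 ,  1.0764402 ]), 'moment': array([ 0.025458  ,  0.06690836, -0.01687044]), 'finger_force': 0.0, 'opening': 0.08547337837162065}
0.0187
scene {'fx': 485.16153975910595, 'fy': 485.16153975910595, 'cx': 293.6843709795145, 'cy': 212.19067778612646, 'R': array([[ 0.15562261,  0.98778161, -0.00831219],
       [ 0.66228254, -0.11057695, -0.74104964],
       [-0.73291435,  0.10981906, -0.67139879]]), 't': array([-0.15280928, -0.31364387,  1.51744069])}
carriage_post [(0.57, [285.7, 191.8, 35.5, 48.4])
[... 644 characters left out ...]
.92750180e-01]]), 't': array([0.03291962, 0.61604675, 1.15110145])}
carriage_post [(0.62, [229.4, 218.6, 43.8, 54.3]), (0.15, [283.9, 149.6, 64.1, 43.6])]
tensioner_stud [(0.83, [298.6, 228.9, 50.7, 22.8])]
drive_plate [(0.69, [207.7, 183.4, 169.1, 132.8]), (0.5, [228.0, 215.3, 42.4, 56.6])]
carriage [(0.79, [229.2, 218.1, 41.0, 53.8])]
tensioner [(0.75, [300.3, 228.9, 50.6, 24.8])]
tensioner_stop [(0.84, [205.6, 182.3, 170.0, 133.9]), (0.32, [227.8, 216.1, 40.9, 54.1])]
carriage_stop [(0.77, [209.5, 183.8, 160.5, 129.7])]
tool_holder [(0.76, [385.8, 253.7, 27.8, 25.7]), (0.19, [231.9, 216.7, 39.0, 55.4])]
oil_can [(0.9, [171.0, 216.9, 31.8, 27.0])]
wrench [(0.9, [286.6, 152.1, 58.1, 37.7])]
```

Run:
```python
import cv2
a=cv2.imread("pics/top0.png")[140:330,160:420];cv2.imwrite("pics/topc.png",cv2.resize(a,None,fx=3,fy=3,interpolation=2))
a=cv2.imread("pics/scene0.png")[170:330,120:400];cv2.imwrite("pics/scenec.png",cv2.resize(a,None,fx=2.8,fy=2.8,interpolation=2))
```

```text
(no output)
```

View pics/topc.png

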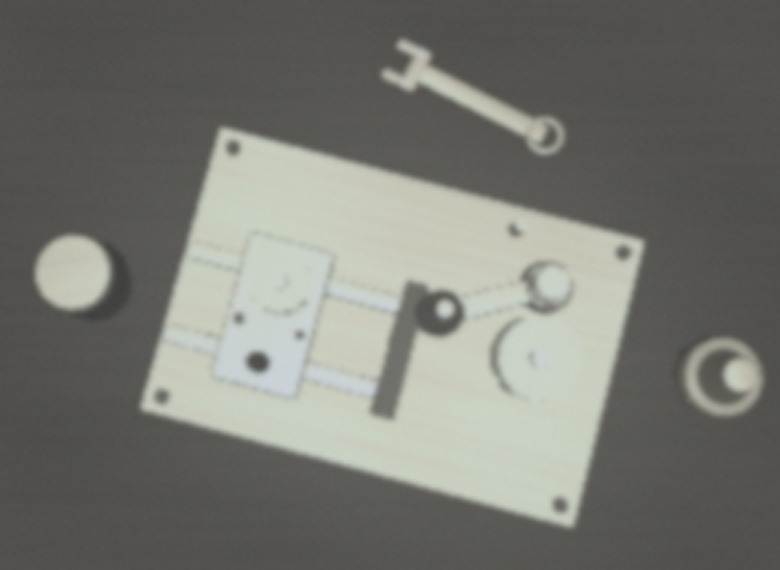

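View pics/scenec.png

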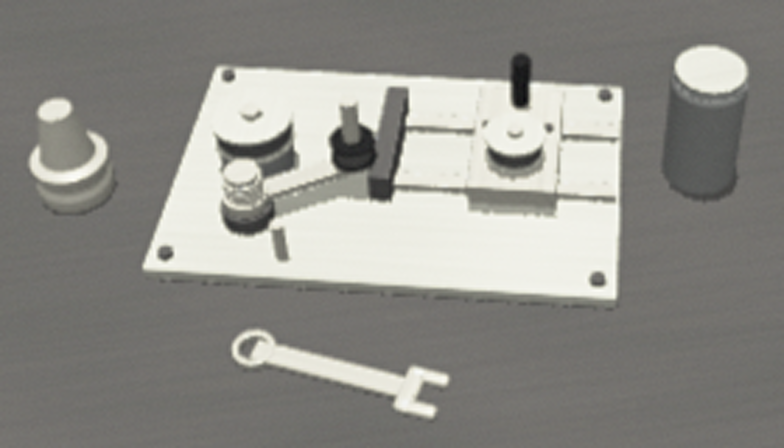

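The top crop shows the plate with corners at (220,127), (645,240), (574,527) and (141,409). The post top is at (257,362), the stud at (444,310) and the pin at (515,229). In the scene crop the post top is at (521,58), the stud top at (349,103) and the pin top at (278,229).

```bash
cat > geo.py <<'E'
import numpy as np
from cell import optics
C={n:optics.get_calibration(n) for n in("scene","top")}
def px(n,u): 
    s,o=(3,(160,140)) if n=="top" else (2.8,(120,170))
    return (np.array(u)+.5)/s-.5+o
def hit(n,p,z):
    c=C[n];d=c["R"].T@np.array([(p[0]-c["cx"])/c["fx"],(p[1]-c["cy"])/c["fy"],1]);o=-c["R"].T@c["t"]
    return (o+d*(z-o[2])/d[2])[:2]
E
python3 - <<'E'
from geo import *
from scipy.optimize import least_squares
L=np.array([[.12,.18],[.12,-.18],[-.12,-.18],[-.12,.18]])
P={"top":[(220,127),(645,240),(574,527),(141,409)],"scene":[(617,296),(146,268),(217,67),(623,88)]}
W={n:np.array([hit(n,px(n,u),.012) for u in P[n]]) for n in P}
rot=lambda a:np.array([[np.cos(a),-np.sin(a)],[np.sin(a),np.cos(a)]])
for use in (["top"],["scene"],["top","scene"]):
    r=least_squares(lambda q:np.concatenate([(L@rot(q[2]).T+q[:2]-W[n]).ravel() for n in use]),[.5,0,-.2])
    print(use,r.x,np.abs(r.fun).max())
q=r.x;R=rot(q[2])
for name,z,t,s in(("post",.088,(257,362),(521,58)),("stud",.1,(444,310),(349,103)),("pin",.048,(513,229),(278,229)),("pivot",.062,(550,283),(243,170))):
    a,b=hit("top",px("top",t),z),hit("scene",px("scene",s),z)
    print(name,a,b,"plate:",R.T@(a-q[:2]),R.T@(b-q[:2]))
E
```

```text
['top'] [ 0.55074278 -0.0047438  -0.24539924] 0.0007650470673288001
['scene'] [ 0.55083119 -0.00398447 -0.24294467] 0.002325060198867246
['top', 'scene'] [ 0.55078699 -0.00436413 -0.24417565] 0.0027174820577990644
post [0.51511079 0.10203979] [0.51495517 0.10180626] plate: [-0.06034178  0.0946227 ] [-0.06043632  0.09435848]
stud [ 0.5561127  -0.03819049] [ 0.56044779 -0.03938744] plate: [ 0.01334548 -0.03153544] [ 0.01784135 -0.03164885]
pin [ 0.62523643 -0.09615324] [ 0.63363685 -0.10213644] plate: [ 0.09443166 -0.07106772] [ 0.10402937 -0.07484258]
pivot [ 0.58149118 -0.12343942] [ 0.58081048 -0.12491015] plate: [ 0.05858063 -0.10812021] [ 0.05827569 -0.10971188]
```

>>> drive_tool(series=[{"x": -0.58,"y": -0.355},{"x": -0.58,"y": -0.355},{"x": -0.58,"y": -0.355},{"x": -0.58,"y": -0.355},{"x": -0.58,"y": -0.355},{"x": -0.58,"y": -0.355},{"x": -0.58,"y": -0.355},{"x": -0.58,"y": -0.355}], jaw=1, newtons=40)

```text
validation failed for argument at $.se...
```

>>> drive_tool(series=[{"x": -0.58,"y": -0.355},{"x": -0.58,"y": -0.355},{"x": -0.58,"y": -0.355},{"x": -0.58,"y": -0.355},{"x": -0.58,"y": -0.355},{"x": -0.58,"y": -0.355},{"x": -0.58,"y": -0.355},{"x": -0.58,"y": -0.355}])

```text
validation failed for argument at $.se...
```

```bash
cat >> geo.py <<'E'
from scipy.spatial.transform import Rotation as Ro
ctr=np.array([.5508,-.0046]);yaw=-.245
def p2w(x,y,z): 
    c,s=np.cos(yaw),np.sin(yaw);return np.array([ctr[0]+c*x-s*y,ctr[1]+s*x+c*y,z])
def st():
    from cell import readout
    s=readout.observe();q=s["orientation"];R=Ro.from_quat([q[1],q[2],q[3],q[0]]).as_matrix()
    print("t",s["time"],"tcp",s["tcp_pos"].round(4),"F",s["wrist_force"].round(1),"open",round(s["opening"],4),"ff",s["finger_force"],"yang",np.degrees(np.arctan2(R[1,1],R[0,1])).round(1),"j",s["joints"].round(2))
    return s,R
def to(x,y,z):
    s,R=st();d=R.T@(p2w(x,y,z)-s["tcp_pos"]);print("units(5cm):",(d/.05).round(3))
E
python3 -c "
from geo import *
to(-.0603,.0945,.06);print(p2w(-.0603,.0945,0))"
```

```text
t 1.1 tcp [0.1444 0.5048 0.2313] F [-0.7  1.2  0.2] open 0.0853 ff 0.0 yang 74.0 j [ 1.22  0.05  1.4   0.    1.69 -0.07]
units(5cm): [-9.348 -5.709  3.426]
[0.51522229 0.10170412 0.        ]
```

All six keys are probably required in each row.

>>> drive_tool(series=[{"x": -0.58,"y": -0.355,"z": 0,"wx": 0,"wy": 0,"wz": 0},{"x": -0.58,"y": -0.355,"z": 0,"wx": 0,"wy": 0,"wz": 0},{"x": -0.58,"y": -0.355,"z": 0,"wx": 0,"wy": 0,"wz": 0},{"x": -0.58,"y": -0.355,"z": 0,"wx": 0,"wy": 0,"wz": 0},{"x": -0.58,"y": -0.355,"z": 0,"wx": 0,"wy": 0,"wz": 0},{"x": -0.58,"y": -0.355,"z": 0,"wx": 0,"wy": 0,"wz": 0},{"x": -0.58,"y": -0.355,"z": 0,"wx": 0,"wy": 0,"wz": 0},{"x": -0.58,"y": -0.355,"z": 0,"wx": 0,"wy": 0,"wz": 0}], jaw=1, newtons=40)

```text
time: 1.9
tcp_pos: [0.3292, 0.3033, 0.2315]
orientation: [0.0, 0.139, 0.99, 0.0]
wrist_force: [-0.8, 0.3, 0.3]
opening: 0.086
finger_force: 0.0
```

>>> drive_tool(series=[{"x": -0.58,"y": -0.355,"z": 0,"wx": 0,"wy": 0,"wz": 0},{"x": -0.58,"y": -0.355,"z": 0,"wx": 0,"wy": 0,"wz": 0},{"x": -0.58,"y": -0.355,"z": 0,"wx": 0,"wy": 0,"wz": 0},{"x": -0.58,"y": -0.355,"z": 0,"wx": 0,"wy": 0,"wz": 0},{"x": -0.58,"y": -0.355,"z": 0,"wx": 0,"wy": 0,"wz": 0},{"x": -0.58,"y": -0.355,"z": 0,"wx": 0,"wy": 0,"wz": 0},{"x": -0.58,"y": -0.355,"z": 0,"wx": 0,"wy": 0,"wz": 0},{"x": -0.58,"y": -0.355,"z": 0,"wx": 0,"wy": 0,"wz": 0}])

```text
time: 2.7
tcp_pos: [0.5132, 0.1028, 0.2314]
orientation: [0.0, 0.139, 0.99, 0.0]
wrist_force: [0.5, 0.1, 0.2]
opening: 0.0856
finger_force: 0.0
```

```bash
python3 -c "
from geo import *
to(-.0603,.0945,.06)"
```

```text
t 2.7 tcp [0.5132 0.1028 0.2314] F [0.5 0.1 0.2] open 0.0856 ff 0.0 yang 74.0 j [ 0.13  0.05  1.41  0.    1.69 -1.16]
units(5cm): [-0.044 -0.011  3.428]
```

>>> drive_tool(series=[{"x": -0.044,"y": -0.01,"z": 0.6,"wx": 0,"wy": 0,"wz": -0.044},{"x": 0,"y": 0,"z": 0.6,"wx": 0,"wy": 0,"wz": 0},{"x": 0,"y": 0,"z": 0.6,"wx": 0,"wy": 0,"wz": 0},{"x": 0,"y": 0,"z": 0.6,"wx": 0,"wy": 0,"wz": 0},{"x": 0,"y": 0,"z": 0.5,"wx": 0,"wy": 0,"wz": 0},{"x": 0,"y": 0,"z": 0.3,"wx": 0,"wy": 0,"wz": 0},{"x": 0,"y": 0,"z": 0.2,"wx": 0,"wy": 0,"wz": 0},{"x": 0,"y": 0,"z": 0,"wx": 0,"wy": 0,"wz": 0}])

```text
time: 3.5
tcp_pos: [0.5137, 0.1029, 0.0601]
orientation: [-0.001, 0.122, 0.993, -0.0]
wrist_force: [-0.0, -0.2, -0.1]
opening: 0.0855
finger_force: 0.0
```

>>> drive_tool(series=[{"x": 0,"y": 0,"z": 0,"wx": 0,"wy": 0,"wz": 0},{"x": 0,"y": 0,"z": 0,"wx": 0,"wy": 0,"wz": 0},{"x": 0,"y": 0,"z": 0,"wx": 0,"wy": 0,"wz": 0},{"x": 0,"y": 0,"z": 0,"wx": 0,"wy": 0,"wz": 0},{"x": 0,"y": 0,"z": 0,"wx": 0,"wy": 0,"wz": 0},{"x": 0,"y": 0,"z": 0,"wx": 0,"wy": 0,"wz": 0},{"x": 0,"y": 0,"z": 0,"wx": 0,"wy": 0,"wz": 0},{"x": 0,"y": 0,"z": 0,"wx": 0,"wy": 0,"wz": 0}], jaw=0, newtons=40)

```text
time: 4.3
tcp_pos: [0.5146, 0.1029, 0.0618]
orientation: [0.0, 0.122, 0.993, 0.0]
wrist_force: [-2.0, -0.1, 5.6]
opening: 0.0146
finger_force: 39.1
```

Run:
```python
from geo import *
import cv2
to(-.0603,.0945-.056,.06)
im=optics.snapshot("scene")[140:330,120:400,::-1];cv2.imwrite("pics/s1.png",cv2.resize(im,None,fx=2.8,fy=2.8))
# gap: carriage edge to stop face from first picture (top crop)
for u,z in(((333,252),.04),((297,398),.04),((408,283),.039),((373,414),.039)):
    w=hit("top",px("top",u),z)-ctr;c,s=np.cos(yaw),np.sin(yaw);print(u,c*w[0]+s*w[1],-s*w[0]+c*w[1])
```

```text
t 4.3 tcp [0.5146 0.1029 0.0618] F [-2.  -0.1  5.6] open 0.0146 ff 39.14802610874176 yang 76.0 j [ 0.13  0.18  1.61 -0.    1.35 -1.2 ]
units(5cm): [-0.018 -1.141  0.036]
(333, 252) 0.04054654255710799 0.06239367419895353
(297, 398) -0.07838384424621428 0.05972617359094582
(408, 283) 0.03220004462141294 -0.0015635445855173647
(373, 414) -0.07494279691157393 -0.0012307373660284983
```

View pics/s1.png

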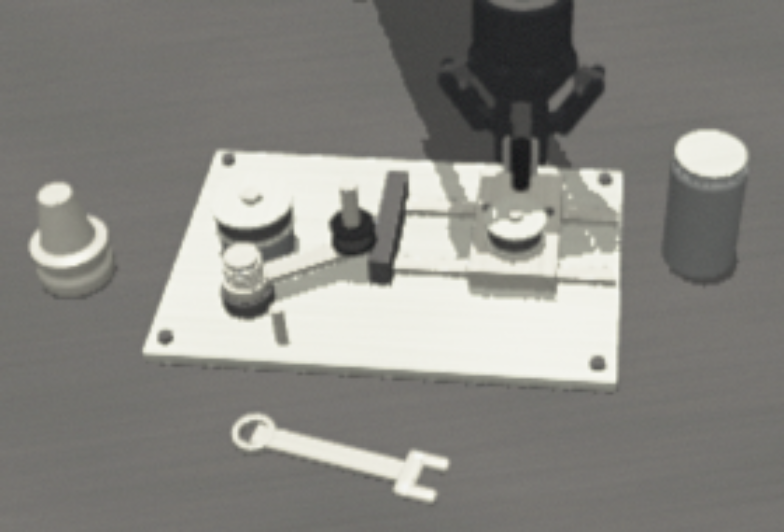

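The picture shows the post gripped between the pads at about (520,160). The measured gap to the stop is about 62 mm, so I slide 55 mm first.

>>> drive_tool(series=[{"x": 0,"y": -0.08,"z": 0,"wx": 0,"wy": 0,"wz": 0},{"x": 0,"y": -0.17,"z": 0,"wx": 0,"wy": 0,"wz": 0},{"x": 0,"y": -0.17,"z": 0,"wx": 0,"wy": 0,"wz": 0},{"x": 0,"y": -0.17,"z": 0,"wx": 0,"wy": 0,"wz": 0},{"x": 0,"y": -0.17,"z": 0,"wx": 0,"wy": 0,"wz": 0},{"x": 0,"y": -0.17,"z": 0,"wx": 0,"wy": 0,"wz": 0},{"x": 0,"y": -0.17,"z": 0,"wx": 0,"wy": 0,"wz": 0},{"x": 0,"y": 0,"z": 0,"wx": 0,"wy": 0,"wz": 0}])

```text
time: 5.15
tcp_pos: [0.501, 0.0489, 0.0618]
orientation: [0.0, 0.122, 0.993, 0.0]
wrist_force: [-3.2, -0.0, 6.2]
opening: 0.0145
finger_force: 39.7
```

>>> drive_tool(series=[{"x": 0,"y": -0.04,"z": 0,"wx": 0,"wy": 0,"wz": 0},{"x": 0,"y": -0.04,"z": 0,"wx": 0,"wy": 0,"wz": 0},{"x": 0,"y": -0.04,"z": 0,"wx": 0,"wy": 0,"wz": 0},{"x": 0,"y": 0,"z": 0,"wx": 0,"wy": 0,"wz": 0},{"x": 0,"y": 0,"z": 0,"wx": 0,"wy": 0,"wz": 0},{"x": 0,"y": 0,"z": 0,"wx": 0,"wy": 0,"wz": 0},{"x": 0,"y": 0,"z": 0,"wx": 0,"wy": 0,"wz": 0},{"x": 0,"y": 0,"z": 0,"wx": 0,"wy": 0,"wz": 0}])

```text
time: 5.95
tcp_pos: [0.4998, 0.0443, 0.0618]
orientation: [0.0, 0.122, 0.993, 0.001]
wrist_force: [-1.8, 3.7, 4.9]
opening: 0.0145
finger_force: 39.7
```

>>> drive_tool(series=[{"x": 0,"y": -0.03,"z": 0,"wx": 0,"wy": 0,"wz": 0},{"x": 0,"y": -0.03,"z": 0,"wx": 0,"wy": 0,"wz": 0},{"x": 0,"y": 0,"z": 0,"wx": 0,"wy": 0,"wz": 0},{"x": 0,"y": 0,"z": 0,"wx": 0,"wy": 0,"wz": 0},{"x": 0,"y": 0,"z": 0,"wx": 0,"wy": 0,"wz": 0},{"x": 0,"y": 0,"z": 0,"wx": 0,"wy": 0,"wz": 0},{"x": 0,"y": 0,"z": 0,"wx": 0,"wy": 0,"wz": 0},{"x": 0,"y": 0,"z": 0,"wx": 0,"wy": 0,"wz": 0}])

```text
time: 6.75
tcp_pos: [0.4998, 0.0441, 0.0618]
orientation: [0.001, 0.121, 0.993, 0.004]
wrist_force: [3.6, 16.9, 2.3]
opening: 0.0147
finger_force: 39.7
```

It stopped dead with 17 N on it, so the carriage is home. Release and lift.

>>> drive_tool(series=[{"x": 0,"y": 0,"z": 0,"wx": 0,"wy": 0,"wz": 0},{"x": 0,"y": 0,"z": 0,"wx": 0,"wy": 0,"wz": 0},{"x": 0,"y": 0,"z": 0,"wx": 0,"wy": 0,"wz": 0},{"x": 0,"y": 0,"z": 0,"wx": 0,"wy": 0,"wz": 0},{"x": 0,"y": 0,"z": 0,"wx": 0,"wy": 0,"wz": 0},{"x": 0,"y": 0,"z": 0,"wx": 0,"wy": 0,"wz": 0},{"x": 0,"y": 0,"z": 0,"wx": 0,"wy": 0,"wz": 0},{"x": 0,"y": 0,"z": 0,"wx": 0,"wy": 0,"wz": 0}], jaw=1)

```text
time: 7.55
tcp_pos: [0.4989, 0.0408, 0.0613]
orientation: [0.0, 0.122, 0.993, 0.0]
wrist_force: [0.1, -0.5, -0.8]
opening: 0.0854
finger_force: 0.0
```

>>> drive_tool(series=[{"x": 0,"y": 0,"z": -0.3,"wx": 0,"wy": 0,"wz": 0},{"x": 0,"y": 0,"z": -0.6,"wx": 0,"wy": 0,"wz": 0},{"x": 0,"y": 0,"z": -0.6,"wx": 0,"wy": 0,"wz": 0},{"x": 0,"y": 0,"z": -0.5,"wx": 0,"wy": 0,"wz": 0},{"x": 0,"y": 0,"z": 0,"wx": 0,"wy": 0,"wz": 0.19},{"x": 0,"y": 0,"z": 0,"wx": 0,"wy": 0,"wz": 0.19},{"x": 0,"y": 0,"z": 0,"wx": 0,"wy": 0,"wz": 0.19},{"x": 0,"y": 0,"z": 0,"wx": 0,"wy": 0,"wz": 0.19}])

```text
time: 8.35
tcp_pos: [0.4989, 0.0409, 0.1613]
orientation: [0.0, 0.411, 0.912, 0.0]
wrist_force: [-1.3, 0.1, 0.3]
opening: 0.0857
finger_force: 0.0
```

>>> drive_tool(series=[{"x": 0,"y": 0,"z": 0,"wx": 0,"wy": 0,"wz": 0.19},{"x": 0,"y": 0,"z": 0,"wx": 0,"wy": 0,"wz": 0.19},{"x": 0,"y": 0,"z": 0,"wx": 0,"wy": 0,"wz": 0.19},{"x": 0,"y": 0,"z": 0,"wx": 0,"wy": 0,"wz": 0.19},{"x": 0,"y": 0,"z": 0,"wx": 0,"wy": 0,"wz": 0.19},{"x": 0,"y": 0,"z": 0,"wx": 0,"wy": 0,"wz": 0.19},{"x": 0,"y": 0,"z": 0,"wx": 0,"wy": 0,"wz": 0.1},{"x": 0,"y": 0,"z": 0,"wx": 0,"wy": 0,"wz": 0}])

```text
time: 9.15
tcp_pos: [0.4989, 0.0409, 0.1613]
orientation: [-0.0, 0.788, 0.615, 0.0]
wrist_force: [-0.5, 0.7, 0.1]
opening: 0.0853
finger_force: 0.0
```

Run:
```python
from geo import *
import cv2
to(.016,-.032,.08)
im=optics.snapshot("scene")[170:330,120:400,::-1];cv2.imwrite("pics/s2.png",cv2.resize(im,None,fx=2.8,fy=2.8,interpolation=2))
```

```text
t 9.15 tcp [0.4989 0.0409 0.1613] F [-0.5  0.7  0.1] open 0.0853 ff 0.0 yang -14.0 j [0.01 0.02 1.58 0.   1.55 0.25]
units(5cm): [-1.271  1.548  1.626]
```

View pics/s2.png

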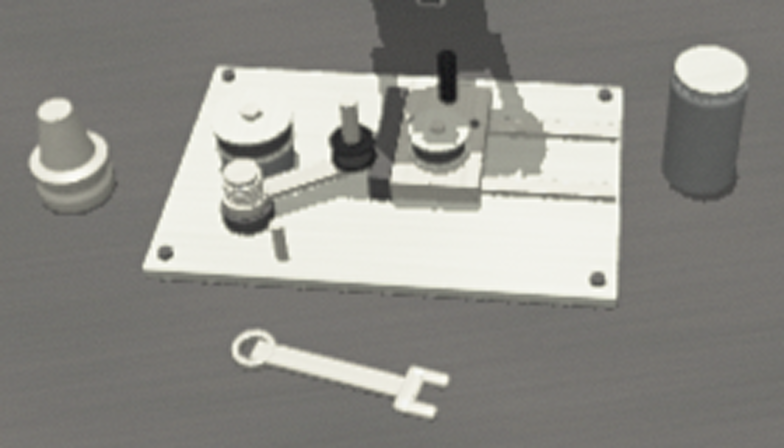

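The carriage now sits flush against the dark stop block (edge at about x=395 px), and the arm is at rest with the stud top at (349,103). Move over the stud, descend and grip.

>>> drive_tool(series=[{"x": -0.32,"y": 0.387,"z": 0,"wx": 0,"wy": 0,"wz": 0},{"x": -0.32,"y": 0.387,"z": 0,"wx": 0,"wy": 0,"wz": 0},{"x": -0.32,"y": 0.387,"z": 0,"wx": 0,"wy": 0,"wz": 0},{"x": -0.31,"y": 0.387,"z": 0,"wx": 0,"wy": 0,"wz": 0},{"x": 0,"y": 0,"z": 0.5,"wx": 0,"wy": 0,"wz": 0},{"x": 0,"y": 0,"z": 0.5,"wx": 0,"wy": 0,"wz": 0},{"x": 0,"y": 0,"z": 0.4,"wx": 0,"wy": 0,"wz": 0},{"x": 0,"y": 0,"z": 0.22,"wx": 0,"wy": 0,"wz": 0}])

```text
time: 10.0
tcp_pos: [0.5577, -0.0394, 0.0782]
orientation: [-0.001, 0.787, 0.616, -0.001]
wrist_force: [-0.7, -0.3, -0.6]
opening: 0.0856
finger_force: 0.0
```

>>> drive_tool(series=[{"x": 0,"y": 0,"z": 0,"wx": 0,"wy": 0,"wz": 0},{"x": 0,"y": 0,"z": 0,"wx": 0,"wy": 0,"wz": 0},{"x": 0,"y": 0,"z": 0,"wx": 0,"wy": 0,"wz": 0},{"x": 0,"y": 0,"z": 0,"wx": 0,"wy": 0,"wz": 0},{"x": 0,"y": 0,"z": 0,"wx": 0,"wy": 0,"wz": 0},{"x": 0,"y": 0,"z": 0,"wx": 0,"wy": 0,"wz": 0},{"x": 0,"y": 0,"z": 0,"wx": 0,"wy": 0,"wz": 0},{"x": 0,"y": 0,"z": 0,"wx": 0,"wy": 0,"wz": 0}], jaw=0, newtons=40)

```text
time: 10.8
tcp_pos: [0.5587, -0.0391, 0.0812]
orientation: [-0.0, 0.788, 0.616, 0.0]
wrist_force: [-3.4, 2.4, 5.7]
opening: 0.012
finger_force: 39.0
```

Run:
```python
from geo import *
s,R=st();c,q=np.cos(yaw),np.sin(yaw);w=s["tcp_pos"][:2]-ctr
p=np.array([c*w[0]+q*w[1],-q*w[0]+c*w[1]]);piv=np.array([.06,-.11]);d=p-piv;r=np.hypot(*d);a=np.arctan2(d[1],d[0]);print(p,r,np.degrees(a))
T=(s["tcp_pos"][:2]);P=p2w(*piv,0)[:2]
prev=s["tcp_pos"]
for k in range(1,14):
    b=a-k*.1*1.1/1.1 if k<=11 else a-1.1-.04*(k-11)
    n=np.append(p2w(*(piv+.09*np.array([np.cos(b),np.sin(b)])),0)[:2],prev[2]);print(k,(R.T@(n-prev)/.05).round(3));prev=n
```

```text
t 10.8 tcp [ 0.5587 -0.0391  0.0812] F [-3.4  2.4  5.7] open 0.012 ff 38.97009551525116 yang -14.0 j [-0.14  0.25  1.49  0.    1.4   0.11]
[ 0.01599563 -0.03153728] 0.08995989873206839 119.28508538066411
1 [0.081 0.161 0.   ]
2 [0.063 0.168 0.   ]
3 [0.046 0.174 0.   ]
4 [0.029 0.178 0.   ]
5 [0.011 0.18  0.   ]
6 [-0.007  0.18   0.   ]
7 [-0.025  0.178  0.   ]
8 [-0.043  0.175 -0.   ]
9 [-0.06  0.17 -0.  ]
10 [-0.077  0.163 -0.   ]
11 [-0.093  0.154 -0.   ]
12 [-0.041  0.059 -0.   ]
13 [-0.044  0.057 -0.   ]
```

The stud is gripped at radius 0.0900 m, which matches. Follow the arc.

>>> drive_tool(series=[{"x": 0.08,"y": 0.16,"z": 0,"wx": 0,"wy": 0,"wz": 0},{"x": 0.063,"y": 0.168,"z": 0,"wx": 0,"wy": 0,"wz": 0},{"x": 0.046,"y": 0.174,"z": 0,"wx": 0,"wy": 0,"wz": 0},{"x": 0.029,"y": 0.178,"z": 0,"wx": 0,"wy": 0,"wz": 0},{"x": 0.011,"y": 0.18,"z": 0,"wx": 0,"wy": 0,"wz": 0},{"x": -0.007,"y": 0.18,"z": 0,"wx": 0,"wy": 0,"wz": 0},{"x": -0.025,"y": 0.178,"z": 0,"wx": 0,"wy": 0,"wz": 0},{"x": 0,"y": 0,"z": 0,"wx": 0,"wy": 0,"wz": 0}])

```text
time: 11.6
tcp_pos: [0.6213, -0.041, 0.0811]
orientation: [-0.002, 0.787, 0.616, 0.003]
wrist_force: [-1.7, 15.6, 5.5]
opening: 0.0119
finger_force: 39.4
```

>>> drive_tool(series=[{"x": -0.043,"y": 0.175,"z": 0,"wx": 0,"wy": 0,"wz": 0},{"x": -0.06,"y": 0.17,"z": 0,"wx": 0,"wy": 0,"wz": 0},{"x": -0.077,"y": 0.163,"z": 0,"wx": 0,"wy": 0,"wz": 0},{"x": -0.045,"y": 0.078,"z": 0,"wx": 0,"wy": 0,"wz": 0},{"x": 0,"y": 0,"z": 0,"wx": 0,"wy": 0,"wz": 0},{"x": 0,"y": 0,"z": 0,"wx": 0,"wy": 0,"wz": 0},{"x": 0,"y": 0,"z": 0,"wx": 0,"wy": 0,"wz": 0},{"x": 0,"y": 0,"z": 0,"wx": 0,"wy": 0,"wz": 0}])

```text
time: 12.4
tcp_pos: [0.6466, -0.0608, 0.0811]
orientation: [-0.0, 0.787, 0.616, 0.002]
wrist_force: [0.6, 7.0, 2.8]
opening: 0.012
finger_force: 39.6
```

```bash
cat > ang.py <<'E'
from geo import *
s,R=st();c,q=np.cos(yaw),np.sin(yaw);w=s["tcp_pos"][:2]-ctr
p=np.array([c*w[0]+q*w[1],-q*w[0]+c*w[1]]);d=p-np.array([.06,-.11]);a=np.arctan2(d[1],d[0])
f=s["wrist_force"];t=np.array([np.sin(a+yaw),-np.cos(a+yaw)])
print(p,"r",np.hypot(*d),"turned",np.radians(119.29)-a,"F along turn",f[:2]@t,"radial",f[:2]@[np.cos(a+yaw),np.sin(a+yaw)])
E
python3 ang.py
```

```text
t 12.4 tcp [ 0.6466 -0.0608  0.0811] F [0.6 7.  2.8] open 0.012 ff 39.5614367723465 yang -13.9 j [-0.15  0.49  1.19  0.    1.47  0.09]
[ 0.10656772 -0.03130665] r 0.09143957215329325 turned 1.0455469079455242 F along turn -4.434447358138181 radial 5.3974010647007304
```

>>> drive_tool(series=[{"x": -0.045,"y": 0.07,"z": 0,"wx": 0,"wy": 0,"wz": 0},{"x": -0.045,"y": 0.07,"z": 0,"wx": 0,"wy": 0,"wz": 0},{"x": 0,"y": 0,"z": 0,"wx": 0,"wy": 0,"wz": 0},{"x": 0,"y": 0,"z": 0,"wx": 0,"wy": 0,"wz": 0},{"x": 0,"y": 0,"z": 0,"wx": 0,"wy": 0,"wz": 0},{"x": 0,"y": 0,"z": 0,"wx": 0,"wy": 0,"wz": 0},{"x": 0,"y": 0,"z": 0,"wx": 0,"wy": 0,"wz": 0},{"x": 0,"y": 0,"z": 0,"wx": 0,"wy": 0,"wz": 0}])

```text
time: 13.2
tcp_pos: [0.6486, -0.0627, 0.0809]
orientation: [-0.006, 0.787, 0.617, -0.001]
wrist_force: [-22.5, 22.4, 15.3]
opening: 0.0124
finger_force: 41.2
```

```bash
python3 ang.py
```

```text
t 13.2 tcp [ 0.6486 -0.0627  0.0809] F [-22.5  22.4  15.3] open 0.0124 ff 41.23250484466553 yang -13.8 j [-0.16  0.5   1.17  0.01  1.48  0.08]
[ 0.108951   -0.03267786] r 0.0915145488815265 turned 1.0755945567002625 F along turn -31.747840397724893 radial -0.8177680165113266
```

It hit a hard stop: force jumped to 32 N against a spring of about 7 N. Ease the push slightly and check by eye.

>>> drive_tool(series=[{"x": 0.02,"y": -0.03,"z": 0,"wx": 0,"wy": 0,"wz": 0},{"x": 0,"y": 0,"z": 0,"wx": 0,"wy": 0,"wz": 0},{"x": 0,"y": 0,"z": 0,"wx": 0,"wy": 0,"wz": 0},{"x": 0,"y": 0,"z": 0,"wx": 0,"wy": 0,"wz": 0},{"x": 0,"y": 0,"z": 0,"wx": 0,"wy": 0,"wz": 0},{"x": 0,"y": 0,"z": 0,"wx": 0,"wy": 0,"wz": 0},{"x": 0,"y": 0,"z": 0,"wx": 0,"wy": 0,"wz": 0},{"x": 0,"y": 0,"z": 0,"wx": 0,"wy": 0,"wz": 0}])

```text
time: 14.0
tcp_pos: [0.6483, -0.0625, 0.081]
orientation: [-0.005, 0.787, 0.617, -0.0]
wrist_force: [-17.0, 17.9, 12.4]
opening: 0.0121
finger_force: 40.9
```

```bash
python3 ang.py
python3 - <<'E'
from geo import *
import cv2
im=optics.snapshot("scene")[170:330,120:400,::-1];cv2.imwrite("pics/s3.png",cv2.resize(im,None,fx=2.8,fy=2.8,interpolation=2))
E
```

```text
t 14.0 tcp [ 0.6483 -0.0625  0.081 ] F [-17.   17.9  12.4] open 0.0121 ff 40.8618700504303 yang -13.8 j [-0.16  0.5   1.17  0.01  1.48  0.08]
[ 0.10866787 -0.03253237] r 0.09148658567838047 turned 1.0721291015880592 F along turn -24.739489999646402 radial 0.12680643293364824
```

View pics/s3.png

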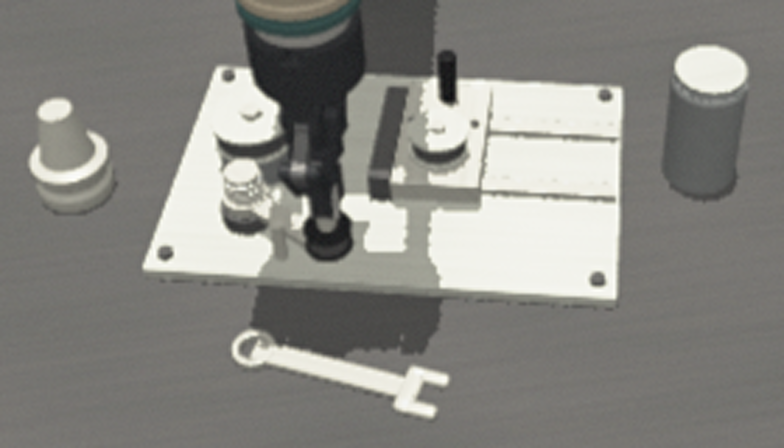

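The arm lies against the pin at about (278,240) with the stud gripped above the idler at (327,238). The carriage is still against its block, and the wrench, can and holder haven't moved. Handing in.

```bash
python3 -c "
from cell import bot
print(bot.sign_off())"
```

```text
the job is handed in; nothing more can be done
None
```

I slid the carriage home against its stop block first, then wound the tensioner arm onto its stop pin, and the gripper is holding it there. The wrench, can and tool holder are where they were, and the job is handed in.

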